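# Bring the handcart wheel's valve to the top

### The job

The shop's handcart wheel is on its bench stand to be pumped up. Turn it by pushing its spokes round with a fingertip, as many spokes in turn as it takes, gently and without gripping it, until the valve points straight up, its stem at the very top of the wheel, then let go and leave the wheel at rest there. Do not shift or lift the stand, and leave the other things on the counter where they are.

Things in the scene. Friction and masses are not known exactly. Their poses are not given: they have to be found in the camera images.
- stand: Loose grey steel bench stand, 4 kg: base plate 260 x 200 x 14 mm, and one post 36 mm wide behind the lower half of the wheel (nothing is behind its upper half). Origin under the base, straight below the hub; x level, away from the robot side, y left, z up; plate from x -100 to +160 mm. The wheel faces -x and leans back: its top leans 35 degrees from vertical towards +x.
- hub (a point): Centre of the wheel, on its axle in the mid-plane of the spokes, 175 mm above the counter. In the stand's frame the axle points into the wheel along (cos 35, 0, -sin 35 degrees).
- wheel (a joint): Turn of the wheel, rad: 0 or a whole turn (2 pi) when the valve is at the very top; grows as the wheel turns clockwise seen from the robot (at pi/2 the valve is on the right, stand's -y). Turns either way, stops only at -12 and 12. Stiff bearing: about 0.2 N m to turn it (3 N on a spoke 70 mm from the hub); it stays where it is left.
- spokes: Aluminium hub (48 mm diameter, 52 mm long, cap 8 mm more in front) and five round spokes 12 mm thick, straight from hub to rim in the wheel's mid-plane, at 36, 108, 180, 252 and 324 degrees from the valve. Open gaps between them from 24 to 107 mm from the hub's centre. Turns with the wheel; origin at the hub, x along the axle into the wheel, z to the valve.
- valve (a point): Middle of the valve stem, 98 mm from the axle and 4 mm in front of the spokes' mid-plane. The stem: a stub with a black rubber foot 13 mm and a white dust cap 11 mm thick, standing inward from the rim, leaning a little to the front, midway between two spokes; its end reaches 86 mm from the axle. Steel rim of inner radius 107 mm, black tyre of outer diameter 300 mm, 32 mm thick.
- king: Dark wooden chess king, 100 mm tall, 38 mm wide foot, standing to the right of the wheel stand (loose; leave alone). Origin under its foot.
- rook: Light wooden chess rook, 64 mm tall, 36 mm wide, standing to the left of the wheel stand (loose; leave alone). Origin under its foot.
- wrench: Steel spanner lying in front of the stand on the robot's side (loose; leave alone). Origin at its middle.
- screwdriver: Screwdriver lying on the counter to the right (loose; leave alone). Origin at its middle.
- bowl: Turned wooden bowl, 150 mm across, 60 mm high, to the left (loose; leave alone). Origin under its centre.
- trinket_box: Closed wooden trinket box, 114 x 84 x 64 mm, to the right (loose; leave alone). Origin under its centre.
- polish_jar: Glass jar of polish, 70 mm wide, 75 mm tall, to the left (loose; leave alone). Origin under its centre.

How it is judged:
By the outcome, as a careful person would: the job done as asked, in the order asked, and still so for the second after the job is handed in, with the robot touching nothing.
It also fails if it takes over 51 s, if anything falls off the work surface, if the arm or the gripper's body presses on something with over 40 N, if the wrist force passes 120 N, or if a joint passes its speed limit or range.

### The arm

A 7-joint arm with a two-finger parallel gripper is mounted at the origin on the work surface. World frame = base frame: x ahead of the robot, y to its left, z up, the work surface at z = 0. Lengths are in m, angles in rad, forces in N, time in s.
With the tool pointing down it reaches from about 0.4 to 0.85 m from the base axis. Payload 10.4 kg.
Tool frame: the origin (TCP) lies midway between the tips of the shut fingers; the grasp point (between the pads) lies bot.grip_depth behind it (bot.grip_depth is the distance from the TCP to the grasp point, in m); z points along the fingers, y is the direction in which the jaws open and shut (so a half turn about z gives the same grasp; the last joint's range is limited). The gripper opens to 85 mm and grips with 20 to 120 N. Pads are 22 mm wide; open, the fingers measure 114 mm over their backs; the gripper's body (76 mm by 85 mm) begins 54 mm behind the grasp point. The pads swing forward as they close: fully open they stand 13 mm farther back than shut.
Start: joints at [1.122, 0.332, -0.065, 1.46, 0.022, 1.35, -0.088], TCP at [0.258, -0.569, 0.231] pointing down, gripper open.
Joint ranges: [-2.6, 2.6], [-0.5, 2.12], [-1.47, 1.34], [0.16, 2.42], [-1.27, 4.41], [0.06, 2.06], [-2.6, 2.6]. Speed limits (rad/s): [2.22, 2.22, 2.79, 2.79, 3.14, 3.14, 3.14].

### API

Orientations are given as a rotation vector (axis times angle).
In Python, from station import bot gives the robot as it stands.
- The arm moves only by the tool move_arm, never from a script. Its argument "targets" is text: rows parted by semicolons, each of 7 numbers parted by spaces: the shift along the tool's x, y, z in m, then the turn, a rotation vector about the tool's x, y, z in degrees, then the closure, from 0 (fully open) to 1 (shut). In form: dx dy dz ax ay az grip; .... A call has 1 to 12 rows; each row is the pose to reach, as a shift and turn from the pose measured when the call began, along the tool's axes at that moment; what a row does not reach only later rows make up. A row lasts 1/12 s, in which the tool goes at most 41.7 mm and 7.16 degrees, less where a joint would pass 70% of its speed; a pose out of reach is approached as far as the arm can. A call with a gripper value outside its range is refused whole. The fingers move at their own pace and stop on an object; "newtons" is the grip in N (left out, the last holds). Time passes only in rows, so rows that repeat a pose let the fingers close. It gives the time, the measured TCP pose, the force and the opening at its end, in the units of the state.
- bot.state(): the state, without advancing time (a new reading comes with each control period).
- bot.get_image(name): name is "scene" or "top"; returns the picture (400x640x3 uint8, blue, green, red); there is no depth.
- bot.camera_model(name): a dict with "intrinsics" (3x3 intrinsics, pixels), "R" (3x3) and "t" (3): a world point X has camera coordinates R X + t. Camera axes: x right, y down, z forward; pixel columns grow to the right and rows downward; lengths in m; the calibration is good to about 2 mm. A picture is of the moment at which its call begins. camera_model takes no time and is no camera call.
- bot.finish_job(): hands the job in, once; it reports no verdict.
The state is a dict: "clock": time; "joint_pos": joint angles; "qvel": joint speeds; "effort": joint torques, N m; "tcp_pos": TCP position; "tcp_rot": TCP orientation; "ft_force": force on the tool from outside, world axes, zero at the start; "moment": the same for the moment, N m; "width": finger opening in m.
Only numpy, scipy, OpenCV 4.12 (cv2) and the standard library are available. Lean on these libraries where they do the work, as an engineer would, in place of code of your own. Each camera call takes 0.05 s, during which the arm holds its last target. There are 200 camera calls.

## Working session

There is one attempt and no reset: what is moved stays moved. The work goes in short steps, Python scripts to look and compute and a tool call to move; the robot and the scene stay as the last step left them, time stands still between calls to the robot, and variables do not carry over. Pictures are saved under pics/ and viewed, about 8 in all and at most 12, crops included, and the job is handed in when it is done.

Besides the shell and the picture viewer there is one more tool, called after ">>>" by a JSON object that holds its "name" and its "arguments". move_arm: Moves the arm, as the interface text tells. Its arguments: {"type":"object","properties":{"targets":{"type":"string"},"newtons":{"type":"number"}},"required":["targets"]}

```bash
mkdir -p pics; python3 - <<'E'
from station import bot
import cv2
for n in("scene","top"):
    cv2.imwrite(f"pics/{n}0.png",bot.get_image(n)); m=bot.camera_model(n); print(n,m["intrinsics"],m["R"],m["t"])
print(bot.state(),bot.grip_depth)
E
```

```text
scene [[369.42250539   0.         314.61570801]
 [  0.         369.42250539 200.42401799]
 [  0.           0.           1.        ]] [[ 0.44672732  0.89449584  0.01766029]
 [ 0.55188203 -0.25997597 -0.79236275]
 [-0.70417393  0.36371649 -0.60979455]] [-0.23506098 -0.11859215  1.47305415]
top [[474.26495089   0.         321.07366178]
 [  0.         474.26495089 201.92557675]
 [  0.           0.           1.        ]] [[ 0.00553909 -0.99997847 -0.00351683]
 [-0.98662634 -0.00489214 -0.16292491]
 [ 0.1629042   0.00437225 -0.9866322 ]] [-0.0106076   0.5394039   1.71380196]
{'clock': 0.1, 'joint_pos': array([ 1.12238045,  0.33281463, -0.06471773,  1.46087786,  0.02159703,
        1.3498858 , -0.08849786]), 'qvel': array([ 0.00026662, -0.00195938, -0.00060753, -0.00334672, -0.00034436,
       -0.00074415,  0.00296268]), 'effort': array([ 1.24966951e-03, -6.26748419e+01,  4.90574806e-02, -3.92428708e+01,
        1.62750960e-02,  7.18256240e-03,  1.74680383e-05]), 'tcp_pos': array([ 0.25803152, -0.56887438,  0.23058201]), 'tcp_rot': array([-3.06942330e+00, -6.63622260e-01,  5.04143363e-04]), 'ft_force': array([-0.65698593, -0.38603742, -0.85513497]), 'moment': array([-0.02131252, -0.04050217, -0.09781665]), 'width': 0.08551032799488387} 0.0187
```

View pics/scene0.png

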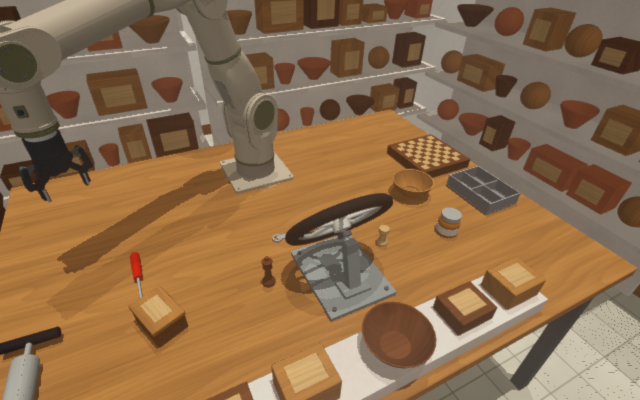

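View pics/top0.png

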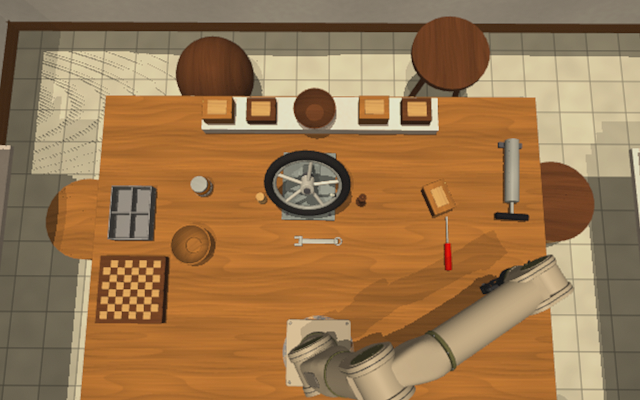

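```bash
python3 - <<'E'
import cv2,numpy as np
a=cv2.imread("pics/top0.png")[140:230,255:360]; b=cv2.imread("pics/scene0.png")[180:320,280:405]
a=cv2.resize(a,None,fx=4.5,fy=4.5,interpolation=2); b=cv2.resize(b,None,fx=2.5,fy=2.5,interpolation=2)
c=np.zeros((410,800,3),np.uint8); c[:a.shape[0],:a.shape[1]]=a; c[:b.shape[0],480:480+b.shape[1]]=b
cv2.imwrite("pics/c1.png",c)
E
```

```text
(no output)
```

View pics/c1.png

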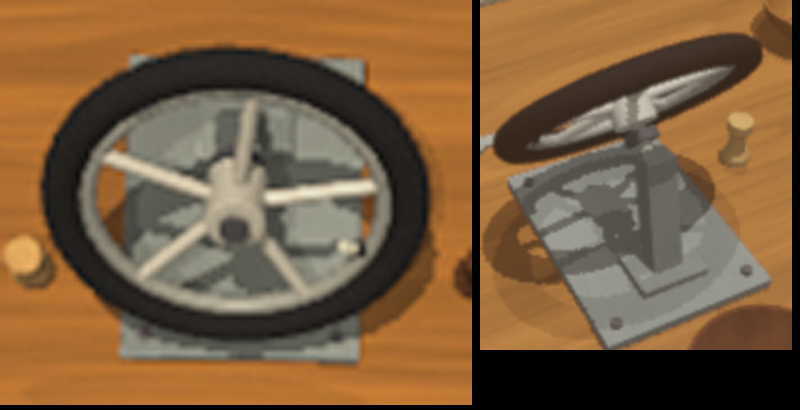

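```bash
cat > h.py <<'E'
from station import bot
import cv2,numpy as np
from scipy.optimize import least_squares
from scipy.spatial.transform import Rotation as Ro
C={n:bot.camera_model(n) for n in("scene","top")}
def proj(n,X):
    m=C[n]; p=np.atleast_2d(X)@m["R"].T+m["t"]; p=p@m["intrinsics"].T; return p[:,:2]/p[:,2:]
s,c=np.sin(np.radians(35)),np.cos(np.radians(35))
EX=np.array([c,0,-s]);EU=np.array([s,0,c]);ER=np.array([0,-1.,0]) # axle, up-in-wheel, right (stand frame)
def S2W(P,p): return np.atleast_2d(P)@Ro.from_euler('z',p[2]).as_matrix().T+[p[0],p[1],0]
def wp(r,phi,d=0): # clockwise angle from top, rad
    return np.array([0,0,.175])+r*(np.cos(phi)*EU+np.sin(phi)*ER)+d*EX
E
python3 - <<'E'
from h import *
cr=lambda L:np.array(L)/4.5+[255,140]-[.4,.4]
tc=cr([(120,357),(360,358),(365,62),(128,57)])
Pc=np.array([(-.1,.1,.014),(-.1,-.1,.014),(.16,-.1,.014),(.16,.1,.014)])
sc=np.array([(291.2,252),(332,319.2),(396,292)])-.3; Ps=Pc[1:]
sp=cr([(375,187),(305,293),(140,275),(108,157),(250,100)]); va=cr([(350,245)])
print(proj("scene",S2W(Pc,[.5,0,0])))
def f(q,full=False):
    ph=q[3]
    W=[wp(.105,ph+np.radians(a)) for a in(-36,36,108,180,252)]
    r=[proj("top",S2W(Pc,q))-tc,proj("scene",S2W(Ps,q))-sc,proj("top",S2W(W,q))-sp,proj("top",S2W(wp(.098,ph,-.004),q))-va]
    return r if full else np.vstack(r).ravel()
o=least_squares(f,[.55,0.03,0,2.0],loss='soft_l1'); print(o.x,np.degrees(o.x[3])); [print(x.round(1)) for x in f(o.x,True)]
E
```

```text
[[324.7136974  220.14017714]
 [267.70872828 238.14527851]
 [303.33303134 300.33645297]
 [367.90974222 274.78362131]]
[ 0.57847386  0.0403412  -0.00724401  2.01132541] 115.24045702502286
[[ 0.1 -0. ]
 [ 0.1  0.4]
 [-0.5 -1.1]
 [ 0.1 -0.6]]
[[-1.  -1.4]
 [-0.9 -1.1]
 [ 0.6 -1.4]]
[[-0.8 -0.4]
 [-0.8 -1.4]
 [ 1.5 -0.9]
 [ 0.2  0.1]
 [ 0.4 -0.2]]
[[0.1 0.2]]
```

```bash
cat >> h.py <<'E'
P0=[.5785,.0403,-.0072]
def cross(r,deg): return S2W(wp(r,np.radians(deg)),P0)[0]
def tool(tilt,roll=0): # tilt deg forward from straight down; x up/forward, y right
    t=np.radians(tilt); z=np.array([np.sin(t),0,-np.cos(t)]); y=np.array([0,-1.,0]); x=np.cross(y,z)
    return Ro.from_matrix(np.c_[x,y,z])*Ro.from_euler('z',roll,degrees=True)
def goal(pos,R,st=None):
    st=st or bot.state(); R0=Ro.from_rotvec(st["tcp_rot"])
    d=R0.inv().apply(np.array(pos)-st["tcp_pos"]); a=(R0.inv()*R).as_rotvec(degrees=True)
    print(*d.round(4),*a.round(1))
def tip(r,deg,R,adv): return cross(r,deg)+adv*R.as_matrix()[:,2]
def show():
    s=bot.state(); print({k:np.round(s[k],3).tolist() for k in("clock","joint_pos","tcp_pos","ft_force","width")}, 'R',Ro.from_rotvec(s["tcp_rot"]).as_matrix().round(3).tolist())
E
python3 - <<'E'
from h import *
goal([.30,-.45,.42],tool(0)); goal([.42,0,.42],tool(15))
E
```

```text
0.0873 -0.0912 -0.1893 -0.1 0.0 24.4
0.3825 -0.4514 -0.1889 -3.3 14.8 24.2
```

>>> {"name": "move_arm", "arguments": {"targets": "0.09 -0.09 -0.19 0 0 12 1;0.09 -0.09 -0.19 0 0 18 1;0.09 -0.09 -0.19 0 0 24 1;0.09 -0.09 -0.19 0 0 24 1;0.14 -0.15 -0.19 0 3 24 1;0.38 -0.45 -0.19 -3 15 24 1;0.38 -0.45 -0.19 -3 15 24 1;0.38 -0.45 -0.19 -3 15 24 1;0.38 -0.45 -0.19 -3 15 24 1;0.38 -0.45 -0.19 -3 15 24 1;0.38 -0.45 -0.19 -3 15 24 1;0.38 -0.45 -0.19 -3 15 24 1", "newtons": 40}}

```text
clock: 1.1
tcp_pos: [0.3756, -0.1624, 0.4085]
tcp_rot: [-3.11, -0.006, -0.413]
ft_force: [1.2, -0.6, 1.0]
width: 0.0002
```

```bash
python3 - <<'E'
from h import *
show(); R=tool(35); goal(tip(.057,101,R,-.1),R); print(tip(.057,101,R,-.1))
E
```

```text
{'clock': 1.1, 'joint_pos': [0.887, -0.36, -0.346, 1.79, -0.262, 1.468, -1.021], 'tcp_pos': [0.376, -0.162, 0.408], 'ft_force': [1.172, -0.581, 1.014], 'width': 0.0} R [[0.965, 0.005, 0.261], [0.003, -1.0, 0.005], [0.261, -0.004, -0.965]]
0.0927 -0.1455 0.1919 -0.3 19.9 0.1
[ 0.51450138 -0.01560638  0.24800601]
```

>>> {"name": "move_arm", "arguments": {"targets": "0.09 -0.145 0.05 0 10 0 1;0.09 -0.145 0.1 0 15 0 1;0.09 -0.145 0.15 0 20 0 1;0.09 -0.145 0.19 0 20 0 1;0.09 -0.145 0.19 0 20 0 1;0.09 -0.145 0.19 0 20 0 1;0.09 -0.145 0.19 0 20 0 1;0.09 -0.145 0.19 0 20 0 1;0.09 -0.145 0.19 0 20 0 1"}}

```text
clock: 1.85
tcp_pos: [0.5104, -0.0131, 0.2446]
tcp_rot: [-2.991, -0.011, -0.937]
ft_force: [-0.4, -1.0, -1.0]
width: 0.0
```

```bash
python3 - <<'E'
from h import *
show(); cv2.imwrite("pics/t2.png",cv2.resize(bot.get_image("top")[120:240,240:380],None,fx=5,fy=5,interpolation=2))
R=tool(35); goal(tip(.057,101,R,-.02),R); goal(tip(.057,101,R,.015),R)
E
```

```text
{'clock': 1.85, 'joint_pos': [0.473, -0.349, -0.456, 2.216, -0.263, 0.643, -1.407], 'tcp_pos': [0.51, -0.013, 0.245], 'ft_force': [-0.442, -0.974, -0.959], 'width': 0.0} R [[0.821, 0.009, 0.57], [0.004, -1.0, 0.009], [0.57, -0.005, -0.821]]
0.004 0.0014 0.0812 -0.4 0.1 0.2
0.0041 0.0016 0.1162 -0.4 0.1 0.2
```

View pics/t2.png

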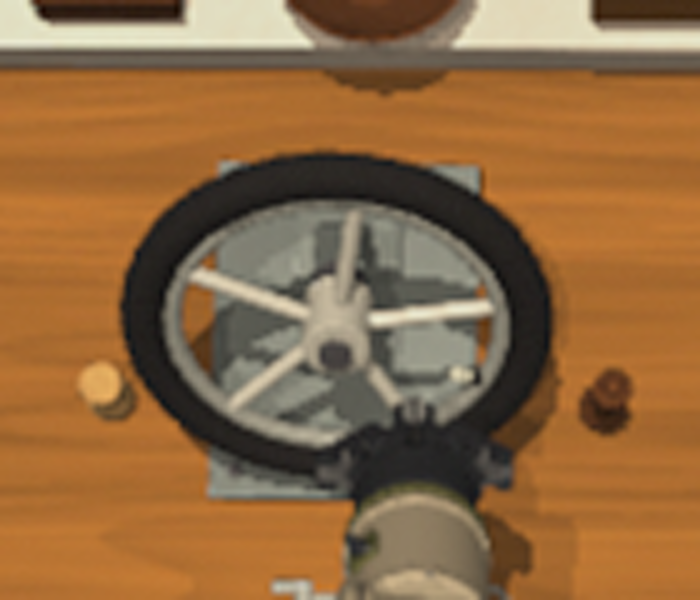

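>>> {"name": "move_arm", "arguments": {"targets": "0.004 0.001 0.03 0 0 0 1;0.004 0.001 0.06 0 0 0 1;0.004 0.001 0.08 0 0 0 1;0.004 0.001 0.09 0 0 0 1;0.004 0.001 0.1 0 0 0 1;0.004 0.001 0.108 0 0 0 1;0.004 0.001 0.116 0 0 0 1;0.004 0.001 0.116 0 0 0 1;0.004 0.001 0.116 0 0 0 1"}}

```text
clock: 2.65
tcp_pos: [0.5803, -0.0161, 0.1545]
tcp_rot: [-2.992, -0.007, -0.94]
ft_force: [-0.3, -0.6, -0.7]
width: -0.0003
```

```bash
python3 - <<'E'
from h import *
show()
R=tool(35)
for d in range(101,-31,-6): print(d,end=': '); goal(tip(.058,d,R,.015),R)
E
```

```text
{'clock': 2.65, 'joint_pos': [0.551, -0.036, -0.603, 2.187, 0.017, 0.376, -1.639], 'tcp_pos': [0.58, -0.016, 0.154], 'ft_force': [-0.251, -0.618, -0.662], 'width': -0.0} R [[0.82, 0.006, 0.572], [0.002, -1.0, 0.007], [0.572, -0.004, -0.82]]
101: -0.0005 0.0005 0.0007 -0.4 0.1 0.1
95: 0.0052 0.0014 -0.0014 -0.4 0.1 0.1
89: 0.0109 0.0016 -0.0034 -0.4 0.1 0.1
83: 0.0166 0.0012 -0.0055 -0.4 0.1 0.1
77: 0.0222 0.0002 -0.0076 -0.4 0.1 0.1
71: 0.0277 -0.0015 -0.0096 -0.4 0.1 0.1
65: 0.033 -0.0037 -0.0115 -0.4 0.1 0.1
59: 0.038 -0.0066 -0.0133 -0.4 0.1 0.1
53: 0.0428 -0.0099 -0.015 -0.4 0.1 0.1
47: 0.0472 -0.0138 -0.0165 -0.4 0.1 0.1
41: 0.0512 -0.0182 -0.0179 -0.4 0.1 0.1
35: 0.0547 -0.0229 -0.0192 -0.4 0.1 0.1
29: 0.0578 -0.0281 -0.0202 -0.4 0.1 0.1
23: 0.0604 -0.0335 -0.0211 -0.4 0.1 0.1
17: 0.0624 -0.0392 -0.0217 -0.4 0.1 0.1
11: 0.0638 -0.0451 -0.0222 -0.4 0.1 0.1
5: 0.0646 -0.0511 -0.0224 -0.4 0.1 0.1
-1: 0.0649 -0.0572 -0.0224 -0.4 0.1 0.1
-7: 0.0645 -0.0632 -0.0222 -0.4 0.1 0.1
-13: 0.0636 -0.0692 -0.0218 -0.4 0.1 0.1
-19: 0.0621 -0.0751 -0.0211 -0.4 0.1 0.1
-25: 0.06 -0.0807 -0.0203 -0.4 0.1 0.1
```

>>> {"name": "move_arm", "arguments": {"targets": "0.004 0.001 -0.001 0 0 0 1;0.008 0.0015 -0.0025 0 0 0 1;0.012 0.0015 -0.004 0 0 0 1;0.0155 0.0015 -0.005 0 0 0 1;0.019 0.001 -0.0065 0 0 0 1;0.0225 0 -0.0075 0 0 0 1;0.026 -0.001 -0.009 0 0 0 1;0.0295 -0.002 -0.01 0 0 0 1;0.033 -0.0035 -0.0115 0 0 0 1;0.0365 -0.0055 -0.0125 0 0 0 1;0.0395 -0.0075 -0.014 0 0 0 1;0.043 -0.01 -0.015 0 0 0 1"}}

```text
clock: 3.65
tcp_pos: [0.6072, -0.0063, 0.1918]
tcp_rot: [-2.992, -0.006, -0.941]
ft_force: [-5.3, -1.2, -3.5]
width: -0.0002
```

```bash
python3 - <<'E'
from h import *
show(); cv2.imwrite("pics/t3.png",cv2.resize(bot.get_image("top")[120:240,240:380],None,fx=5,fy=5,interpolation=2))
R=tool(35)
for d in range(53,-31,-4): print(d,end=': '); goal(tip(.058,d,R,.015),R)
E
```

```text
{'clock': 3.65, 'joint_pos': [0.541, -0.024, -0.615, 2.088, 0.055, 0.466, -1.686], 'tcp_pos': [0.607, -0.006, 0.192], 'ft_force': [-5.333, -1.173, -3.487], 'width': -0.0} R [[0.82, 0.005, 0.572], [0.002, -1.0, 0.006], [0.572, -0.004, -0.82]]
53: -0.002 0.0007 0.0006 -0.4 -0.0 0.1
49: 0.001 -0.0019 -0.0005 -0.4 -0.0 0.1
45: 0.0038 -0.0046 -0.0015 -0.4 -0.0 0.1
41: 0.0064 -0.0076 -0.0024 -0.4 -0.0 0.1
37: 0.0088 -0.0107 -0.0032 -0.4 -0.0 0.1
33: 0.011 -0.014 -0.004 -0.4 -0.0 0.1
29: 0.013 -0.0175 -0.0046 -0.4 -0.0 0.1
25: 0.0148 -0.0211 -0.0052 -0.4 -0.0 0.1
21: 0.0163 -0.0248 -0.0057 -0.4 -0.0 0.1
17: 0.0176 -0.0286 -0.0061 -0.4 -0.0 0.1
13: 0.0186 -0.0325 -0.0065 -0.4 -0.0 0.1
9: 0.0193 -0.0365 -0.0067 -0.4 -0.0 0.1
5: 0.0198 -0.0405 -0.0068 -0.4 -0.0 0.1
1: 0.0201 -0.0445 -0.0068 -0.4 -0.0 0.1
-3: 0.02 -0.0486 -0.0068 -0.4 -0.0 0.1
-7: 0.0197 -0.0526 -0.0066 -0.4 -0.0 0.1
-11: 0.0192 -0.0566 -0.0063 -0.4 -0.0 0.1
-15: 0.0183 -0.0606 -0.006 -0.4 -0.0 0.1
-19: 0.0173 -0.0644 -0.0055 -0.4 -0.0 0.1
-23: 0.0159 -0.0682 -0.005 -0.4 -0.0 0.1
-27: 0.0144 -0.0719 -0.0044 -0.4 -0.0 0.1
```

View pics/t3.png

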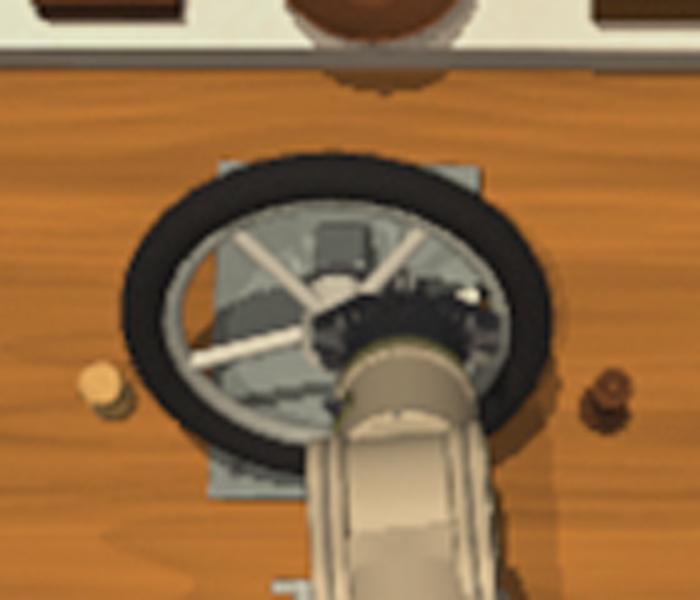

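>>> {"name": "move_arm", "arguments": {"targets": "0.001 -0.002 -0.0005 0 0 0 1;0.004 -0.0045 -0.0015 0 0 0 1;0.0065 -0.0075 -0.0025 0 0 0 1;0.009 -0.0105 -0.003 0 0 0 1;0.011 -0.014 -0.004 0 0 0 1;0.013 -0.0175 -0.0045 0 0 0 1;0.015 -0.021 -0.005 0 0 0 1;0.0165 -0.025 -0.0055 0 0 0 1;0.0175 -0.0285 -0.006 0 0 0 1;0.0185 -0.0325 -0.0065 0 0 0 1;0.0195 -0.0365 -0.0065 0 0 0 1;0.02 -0.0405 -0.007 0 0 0 1"}}

```text
clock: 4.7
tcp_pos: [0.6205, 0.0351, 0.2106]
tcp_rot: [-2.991, -0.006, -0.944]
ft_force: [0.6, -5.1, -2.2]
width: 0.0001
```

```bash
python3 - <<'E'
from h import *
show(); cv2.imwrite("pics/t4.png",cv2.resize(bot.get_image("top")[120:240,240:380],None,fx=5,fy=5,interpolation=2))
R=tool(35)
for d in range(5,-31,-2): print(d,end=': '); goal(tip(.058,d,R,.015),R)
for a in range(-70,0,10): print(a,((proj("top",S2W(wp(.105,np.radians(a)),P0))-[240,120])*5).round())
E
```

```text
{'clock': 4.7, 'joint_pos': [0.497, -0.01, -0.667, 2.034, 0.175, 0.517, -1.865], 'tcp_pos': [0.621, 0.035, 0.211], 'ft_force': [0.576, -5.096, -2.213], 'width': 0.0} R [[0.819, 0.005, 0.574], [0.002, -1.0, 0.006], [0.574, -0.004, -0.819]]
5: -0.001 0.0014 0.0005 -0.4 -0.1 0.2
3: -0.0008 -0.0006 0.0005 -0.4 -0.1 0.2
1: -0.0007 -0.0027 0.0005 -0.4 -0.1 0.2
-1: -0.0007 -0.0047 0.0005 -0.4 -0.1 0.2
-3: -0.0007 -0.0067 0.0005 -0.4 -0.1 0.2
-5: -0.0009 -0.0087 0.0006 -0.4 -0.1 0.2
-7: -0.001 -0.0107 0.0007 -0.4 -0.1 0.2
-9: -0.0013 -0.0128 0.0008 -0.4 -0.1 0.2
-11: -0.0016 -0.0148 0.001 -0.4 -0.1 0.2
-13: -0.002 -0.0167 0.0011 -0.4 -0.1 0.2
-15: -0.0024 -0.0187 0.0013 -0.4 -0.1 0.2
-17: -0.0029 -0.0206 0.0015 -0.4 -0.1 0.2
-19: -0.0035 -0.0226 0.0018 -0.4 -0.1 0.2
-21: -0.0041 -0.0245 0.002 -0.4 -0.1 0.2
-23: -0.0048 -0.0264 0.0023 -0.4 -0.1 0.2
-25: -0.0056 -0.0282 0.0026 -0.4 -0.1 0.2
-27: -0.0064 -0.03 0.0029 -0.4 -0.1 0.2
-29: -0.0073 -0.0318 0.0033 -0.4 -0.1 0.2
-70 [[189. 282.]]
-60 [[199. 264.]]
-50 [[214. 248.]]
-40 [[232. 234.]]
-30 [[254. 222.]]
-20 [[278. 213.]]
-10 [[305. 208.]]
```

View pics/t4.png

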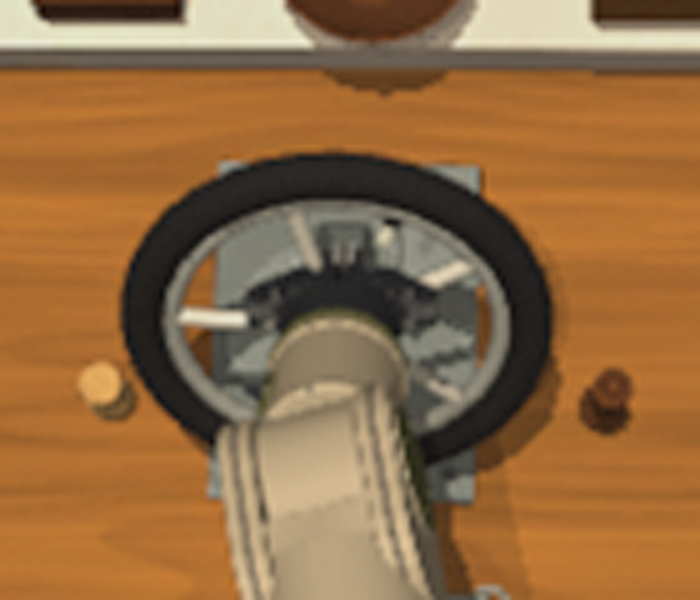

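>>> {"name": "move_arm", "arguments": {"targets": "-0.001 -0.003 0.0005 0 0 0 1;-0.001 -0.006 0.0005 0 0 0 1;-0.001 -0.009 0.0005 0 0 0 1;-0.001 -0.012 0.001 0 0 0 1;-0.002 -0.015 0.001 0 0 0 1;-0.002 -0.016 0.001 0 0 0 1;-0.002 -0.016 0.001 0 0 0 1"}}

```text
clock: 5.33
tcp_pos: [0.6197, 0.0534, 0.2094]
tcp_rot: [-2.988, -0.01, -0.946]
ft_force: [-0.8, -1.4, -0.5]
width: -0.0003
```

```bash
python3 - <<'E'
from h import *
show(); im=bot.get_image("top"); cv2.imwrite("pics/t5.png",cv2.resize(im[150:230,260:355],None,fx=8,fy=7,interpolation=2))
R=tool(35)
for d in range(-9,-31,-2): print(d,end=': '); goal(tip(.058,d,R,.015),R)
for a in range(-10,20,4):
  T=[wp(.105,np.radians(a+b)) for b in (-36,36)]+[wp(.09,np.radians(a),-.005)]
  print(a,*((proj("top",S2W(T,P0))-[259.6,149.6])*[8,7]).round())
E
```

```text
{'clock': 5.333, 'joint_pos': [0.477, -0.006, -0.689, 2.034, 0.223, 0.519, -1.938], 'tcp_pos': [0.62, 0.053, 0.209], 'ft_force': [-0.76, -1.378, -0.459], 'width': -0.0} R [[0.818, 0.008, 0.575], [0.004, -1.0, 0.009], [0.575, -0.005, -0.818]]
-9: 0.0004 0.0041 -0.0001 -0.5 -0.1 0.2
-11: 0.0001 0.0021 0.0001 -0.5 -0.1 0.2
-13: -0.0003 0.0001 0.0003 -0.5 -0.1 0.2
-15: -0.0007 -0.0018 0.0004 -0.5 -0.1 0.2
-17: -0.0012 -0.0038 0.0007 -0.5 -0.1 0.2
-19: -0.0018 -0.0057 0.0009 -0.5 -0.1 0.2
-21: -0.0024 -0.0076 0.0012 -0.5 -0.1 0.2
-23: -0.0031 -0.0095 0.0014 -0.5 -0.1 0.2
-25: -0.0039 -0.0113 0.0017 -0.5 -0.1 0.2
-27: -0.0047 -0.0132 0.0021 -0.5 -0.1 0.2
-29: -0.0056 -0.0149 0.0024 -0.5 -0.1 0.2
-10 [196. 132.] [487. 101.] [338. 115.]
-6 [208. 124.] [503. 106.] [353. 114.]
-2 [221. 116.] [518. 113.] [368. 113.]
2 [235. 110.] [532. 119.] [383. 114.]
6 [249. 104.] [545. 127.] [398. 114.]
10 [265.  98.] [558. 135.] [414. 116.]
14 [281.  94.] [569. 144.] [428. 118.]
18 [297.  90.] [580. 153.] [443. 121.]
```

View pics/t5.png

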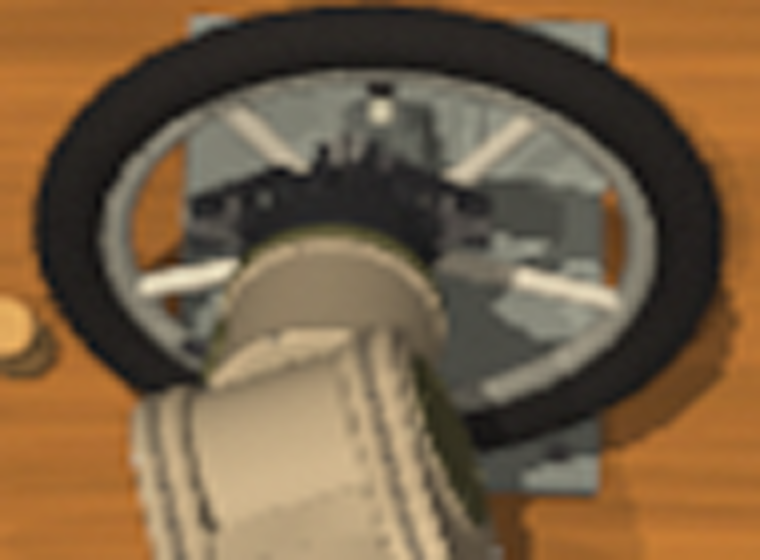

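>>> {"name": "move_arm", "arguments": {"targets": "0 -0.0005 0 0 0 0 1;0 -0.001 0 0 0 0 1;0 -0.0015 0 0 0 0 1;0 -0.0015 0 0 0 0 1;0 -0.0015 0 0 0 0 1"}}

```text
clock: 5.8
tcp_pos: [0.6196, 0.0545, 0.2093]
tcp_rot: [-2.989, -0.009, -0.946]
ft_force: [0.0, -4.4, -0.9]
width: 0.0001
```

```bash
python3 - <<'E'
from h import *
show()
E
```

```text
{'clock': 5.8, 'joint_pos': [0.475, -0.006, -0.69, 2.034, 0.227, 0.52, -1.945], 'tcp_pos': [0.62, 0.054, 0.209], 'ft_force': [0.036, -4.436, -0.918], 'width': 0.0} R [[0.818, 0.007, 0.575], [0.003, -1.0, 0.008], [0.575, -0.005, -0.818]]
```

>>> {"name": "move_arm", "arguments": {"targets": "0 0.002 0 0 0 0 1;0 0.004 0 0 0 0 1;0 0.005 0 0 0 0 1;0 0.005 -0.02 0 0 0 1;0 0.005 -0.04 0 0 0 1;0 0.005 -0.07 0 0 0 1;0 0.005 -0.1 0 0 0 1;0 0.005 -0.13 0 0 0 1;-0.02 0.005 -0.15 0 0 0 1;-0.04 0.005 -0.15 0 0 0 1;-0.04 0.005 -0.15 0 0 0 1;-0.04 0.005 -0.15 0 0 0 1"}}

```text
clock: 6.8
tcp_pos: [0.5004, 0.0484, 0.3091]
tcp_rot: [-2.989, -0.01, -0.947]
ft_force: [0.6, 0.1, 0.0]
width: -0.0001
```

```bash
python3 - <<'E'
from h import *
show(); im=bot.get_image("top"); cv2.imwrite("pics/t6.png",cv2.resize(im[150:230,260:355],None,fx=8,fy=7,interpolation=2))
for a in range(-6,7,2):
  T=[wp(.105,np.radians(a+b)) for b in (-36,36,108,252)]+[wp(.09,np.radians(a),-.005)]
  print(a,*((proj("top",S2W(T,P0))-[259.6,149.6])*[8,7]).round())
E
```

```text
{'clock': 6.8, 'joint_pos': [0.413, -0.435, -0.516, 2.123, -0.202, 0.792, -1.596], 'tcp_pos': [0.5, 0.048, 0.309], 'ft_force': [0.576, 0.093, 0.038], 'width': -0.0} R [[0.817, 0.008, 0.576], [0.004, -1.0, 0.008], [0.576, -0.004, -0.817]]
-6 [208. 124.] [503. 106.] [617. 279.] [163. 304.] [353. 114.]
-4 [214. 120.] [510. 109.] [614. 284.] [159. 299.] [360. 114.]
-2 [221. 116.] [518. 113.] [612. 289.] [156. 294.] [368. 113.]
0 [228. 113.] [525. 116.] [609. 294.] [153. 289.] [376. 113.]
2 [235. 110.] [532. 119.] [606. 299.] [150. 284.] [383. 114.]
4 [242. 107.] [539. 123.] [603. 304.] [147. 279.] [391. 114.]
6 [249. 104.] [545. 127.] [600. 308.] [145. 274.] [398. 114.]
```

View pics/t6.png

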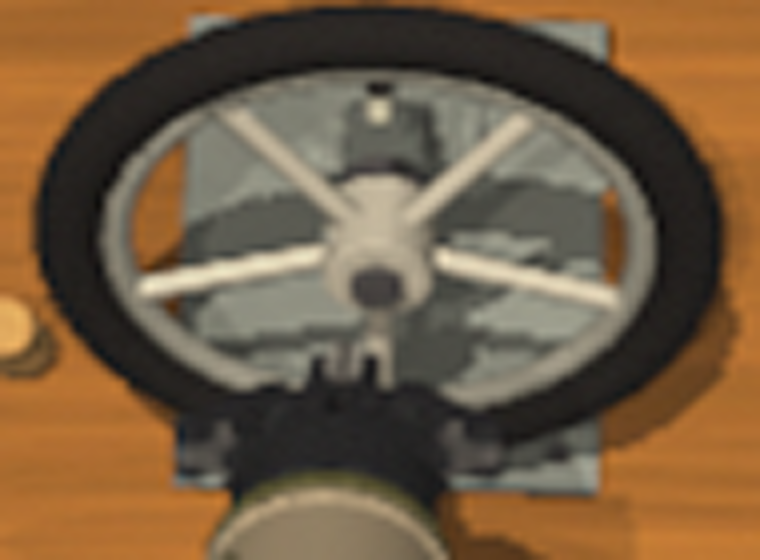

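```bash
python3 - <<'E'
from h import *
import glob
ims={"start":cv2.imread("pics/top0.png"),"now":bot.get_image("top")}
from scipy.ndimage import gaussian_filter1d as g
A=np.arange(-12,12,.1)
for n,im in ims.items():
    gr=cv2.cvtColor(im,cv2.COLOR_BGR2GRAY).astype(np.float32)
    b0=115 if n=="start" else 0
    for k in (36,108,252,324):
        v=[]
        for a in A:
            p=proj("top",S2W([wp(r,np.radians(a+b0+k)) for r in np.linspace(.05,.1,30)],P0)).astype(np.float32)
            v.append(cv2.remap(gr,p[:,:1],p[:,1:],cv2.INTER_LINEAR).mean())
        v=np.array(v); i=v.argmax(); w=np.clip(v-.5*(v.max()+np.median(v)),0,None)*(abs(A-A[i])<6)
        print(n,k,round(b0+A[i],1),round(b0+(w*A).sum()/w.sum(),2))
    hsv=gr.copy(); p=proj("top",S2W(wp(.092,np.radians(b0),-.006),P0))[0]
    x,y=int(p[0]),int(p[1]); q=im[y-4:y+5,x-4:x+5].min(2).astype(float); q=np.clip(q-.75*q.max(),0,None); yy,xx=np.mgrid[y-4:y+5,x-4:x+5]
    print("valve px",(q*xx).sum()/q.sum(),(q*yy).sum()/q.sum(),"pred",p)
E
```

```text
start 36 115.7 115.5
start 108 116.5 116.55
start 252 114.6 114.51
start 324 115.0 115.06
valve px 330.5832784726794 193.66622778143517 pred [331.02633952 194.03699768]
now 36 -0.2 -0.11
now 108 0.9 0.92
now 252 1.8 1.84
now 324 1.0 1.09
valve px 306.76582278481015 165.36075949367088 pred [306.5375403  165.53822123]
```

```bash
python3 - <<'E'
from h import *
im=bot.get_image("top"); a=cv2.imread("pics/top0.png")
d=cv2.absdiff(im,a).max(2)
for n,(x,y) in dict(king=(361,200),rook=(260,197),wrench=(317,241),screwdriver=(447,245),bowl=(193,244),box=(438,198),jar=(201,185),platefr=(335,219),platebl=(284,152)).items(): print(n,d[y-5:y+6,x-5:x+6].mean().round(1))
print(abs(bot.state()["qvel"]).max()); print(bot.finish_job())
E
```

```text
king 1.5
rook 1.2
wrench 88.5
screwdriver 1.8
bowl 1.2
box 1.1
jar 1.1
platefr 10.7
platebl 2.1
0.008873575842655856
the job is handed in; nothing more can be done
None
```

The valve is now within about 1° of straight up. I pushed one spoke through roughly 115° counter-clockwise with the shut fingertips. I then backed off, pulled straight out and handed the job in at about 7 s, with the arm clear of everything and nearly still.

- **Wheel angle:** with the arm withdrawn, the valve cap gave about 0.5°. The four visible spokes gave -0.1°, 0.9°, 1.1° and 1.8°, a mean of about 0.9°.
- **Force:** the highest push force I read was about 6.5 N at the ends of the moves; I did not sample it continuously.
- **Stand and loose items:** the king, rook, screwdriver, bowl, box and jar show no change against the first picture. The stand's rear-left corner is also unchanged.
- **Not confirmed:** the wrench patch differs a lot from the first picture (88 grey levels). I put this down to the arm covering it from the top camera and did not check it from the other camera. No planned path went near it. The front-right corner of the stand also changed a little (11 levels), probably from the arm's shadow.

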